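Set the oilstone in the honing board and clamp it

TASK

Get the oilstone ready for sharpening: push it over the honing board, without lifting it, into line with the long wooden fence and along it past the open cam until its end is fully home against the wooden end stop. Then push the cam lever round by its black knob until the cam grips the stone firmly against the fence, and leave it closed. Leave the bottle, jar, awl and haemostat round the board where they are.

Things in the scene. Friction and masses are not known exactly. Their poses are not given: they have to be found in the camera images.
- honing_board: Plywood honing board fixed to the bench, 240 (x) x 420 (y) mm, its top 28 mm above the bench. Origin: under its centre, at bench height; x points away from the robot, y to the left, z up. On its far side runs a straight wooden fence along y, at its right a wooden end stop, before the fence a steel cam with a lever. The stone belongs in the corner of fence and end stop.
- fence (a point): Middle of the fence's inner (near) face at the board's top: x = +75 mm, y = 0 of the board. The fence reaches 172 mm to either side along y and is 14 mm high, 20 mm thick. Axes as the board's.
- end_stop (a point): Middle of the end stop's inner (left) face at the board's top: x = +47, y = -165 mm of the board. The stop is 55 mm long (x = +20 to +75), 14 mm high and 20 mm thick. Axes as the board's.
- home (a point): Where the centre of the stone's underside is when the stone is fully home in the corner: on the board's top, 28 mm above the bench, at x = +47, y = -80 mm of the board. Axes as the board's.
- stone: Dark grey oilstone in a wooden block, loose on the board. Block 56 (x) x 170 (y, long) x 14 mm high; the stone on it is 46 x 150 mm, its top at 29 mm. 0.35 to 0.57 kg. Origin: centre of the underside. At the start it lies left of the cam, up to 20 degrees askew, 4 to 9 cm short of the fence and 13 to 18 cm left of home. Home, its y is along the board's y.
- cam (a joint): Angle of the cam lever, rad: 0 fully open, growing as it turns clockwise seen from above, limit 1.85. Starts at 0 to 0.3. It turns with a friction of 0.15 N m (2 N at the knob) and stays where it is left. With the stone against the fence the cam meets the block at about 1.25 and grips tighter the harder the lever is pushed: 6 to 10 N at the knob is a firm grip; it does not spring back.
- pivot (a point): Axis of the cam at the board's top: x = -2, y = -85 mm of the board. The cam is a steel disc of 16 mm radius, 15 mm high, its centre 8 mm off this axis. Open (joint below 0.3) it leaves at least 62 mm between itself and the fence for the 56 mm block. Axes as the board's, fixed.
- knob (a point): On the axis of the upright black knob of the lever: 21 mm across, 14 to 46 mm above the board's top (this point 33 mm), 85 mm from the pivot. Fully open it lies, seen from the pivot, 230 degrees anticlockwise from the board's x (towards the robot and right); closing swings it clockwise, towards the robot, then left. The lever's bar is 14 to 25 mm above the board's top.
- oil_bottle: small dark brown bottle with a black cap, 42 mm across, 54 mm tall, standing on the bench off the far left corner of the board. Origin: centre of its underside. Not part of the job.
- blade_awl: awl with a thick black grip (25 mm thick), 188 mm long, lying on the bench to the right of the board. Origin: middle of its length, underside. Not part of the job.
- haemostat: thin steel haemostat with scissor-like ring handles, 134 mm long, 70 mm over the rings, 11 mm thick, lying on the bench to the right of the board, behind the awl. Origin: middle of its length, underside. Not part of the job.
- glass_jar: clear glass jar with a white lid, 76 mm across, 124 mm tall, standing on the bench behind the board. Origin: centre of its underside. Not part of the job.

How it is judged:
By the outcome, as a careful person would: the job done as asked, in the order asked, and still so for the second after the job is handed in, with the robot touching nothing.
It also fails if it takes over 61 s, if anything falls off the work surface, if the arm or the gripper's body presses on something with over 40 N, if the wrist force passes 120 N, or if a joint passes its speed limit or range.

ROBOT

A 6-joint arm with a two-finger parallel gripper is mounted at the origin on a cart in front of the work surface, level with it; the furniture and walls round the work are solid. World frame = base frame: x ahead of the robot, y to its left, z up, the work surface at z = 0. Lengths are in m, angles in degrees, forces in N, time in s.
With the tool pointing down it reaches from about 0.4 to 0.825 m from the base axis. Payload 7 kg.
Tool frame: the origin (TCP) lies between the finger pads; the fingertips stand 25 mm ahead of it and the grasp point (between the pads) lies 6 mm ahead of it; z points along the fingers, y is the line along which they close (so a half turn about z gives the same grasp; the last joint's range is limited). The gripper opens to 88 mm and grips with 3 to 60 N. Pads are 19 mm wide; open, the fingers measure 130 mm over their backs; the gripper's body (78 mm by 193 mm) begins 47 mm behind the grasp point.
Start: joints at [80.048, 20.546, 0.682, 0, -70.136, -16.507], TCP at [0.301, 0.604, 0.252] pointing down, gripper open.
Joint ranges: [-176.03, 176.03], [-82.01, 121.73], [-58.28, 71.71], [-173.87, 95.51], [-174.79, -0.11], [-173.66, 173.66]. Speed limits (degrees/s): [136.94, 136.94, 172.46, 180, 180, 180].

INTERFACE

Orientations are given as [roll, pitch, yaw] about the fixed x, y, z axes, in that order (R = Rz(yaw) Ry(pitch) Rx(roll)).
In Python, from plant import ctrl, imaging gives the robot as it stands (ctrl), with the cameras (imaging).
- The arm moves only by the shell command python3 drive.py 'ROWS'. ROWS is a JSON list of rows, 1 to 8 of them, each of 5 numbers: dx, dy, dz in m, then a turn about the tool's z in degrees, then the finger opening in m; each row is the pose to reach, as a shift and turn from the pose commanded when the command began, along the tool's axes at that moment; what a row does not reach only later rows make up. A row lasts 1/8 s, in which the tool goes at most 0.0625 m and 10.7 degrees, less where a joint would pass 70% of its speed; a pose out of reach is approached as far as the arm can. The fingers move at their own pace and stop on an object; the grip force is fixed at half the most. Time passes only in rows, so rows that do not move let the fingers close. It prints the time, the measured TCP pose, the force, the opening and the grip force at its end.
- ctrl.get_obs(): the state, without advancing time (a new reading comes with each control period).
- imaging.snapshot(name): name is "scene" or "top" or "wrist"; returns a dict with "frame" (384x512x3 uint8, red, green, blue), "z_map" (384x512 float32, m along the optical axis (not along the pixel's ray), 0 where there is no reading), "fovy" (degrees; the focal length in pixels is half the picture's height over the tangent of half this angle, whatever the lens; pixels are square), "cx", "cy" (the principal point, pixels), "k1" (the pictures are not rectified: a ray, as slopes to the right and down, at radius r is drawn at 1 + k1 r^2 times it, then the intrinsics apply), "R" (3x3) and "t" (3): a world point X has camera coordinates R X + t; the wrist camera has in their place "T_tool_cam" (4x4, takes a point from camera to tool coordinates, whose origin is the TCP and whose axes are the flange's). Camera axes: x right, y down, z forward; pixel columns grow to the right and rows downward; lengths in m; the calibration is good to about 2 mm. A picture is of the moment at which its call begins: read the wrist's pose just before it.
- ctrl.close_job(): hands the job in; it is judged then, once.
The state is a dict: "clock": time; "joint_pos": joint angles; "qvel": joint speeds; "tau": joint torques, N m; "tool_pos": TCP position; "orientation": TCP orientation; "force": force on the tool from outside, world axes, zero at the start; "moment": the same for the moment, N m; "opening": finger opening in m; "gripper_force": force on a finger pad.
Only numpy, scipy, OpenCV 4.12 (cv2) and the standard library are available. Lean on these libraries where they do the work, as an engineer would, in place of code of your own. Each camera call takes 0.05 s, during which the arm holds its last target. There are 200 camera calls.

## Working session

There is one attempt and no reset: what is moved stays moved. The work goes in short steps, Python scripts to look and compute and a shell command to move; the robot and the scene stay as the last step left them, time stands still between calls to the robot, and variables do not carry over. Pictures are saved under pics/ and viewed, at most 10 in all, crops included, and the job is handed in when it is done.

```bash
ls; mkdir -p pics; cat > h.py <<'E'
import numpy as np, cv2
from plant import ctrl, imaging
def snap(n,name):
    s=imaging.snapshot(n); cv2.imwrite(f'pics/{name}.png',s['frame'][:,:,::-1]); np.savez(f'pics/{name}.npz',**{k:v for k,v in s.items()}); return s
def load(name): return dict(np.load(f'pics/{name}.npz'))
def cloud(s):
    H,W=s['z_map'].shape; f=H/2/np.tan(np.radians(float(s['fovy']))/2)
    K=np.array([[f,0,float(s['cx'])],[0,f,float(s['cy'])],[0,0,1]])
    u,v=np.meshgrid(np.arange(W),np.arange(H))
    p=np.stack([u,v],-1).reshape(-1,1,2).astype(float)
    r=cv2.undistortPoints(p,K,np.array([float(s['k1']),0,0,0])).reshape(H,W,2)
    z=s['z_map'][...,None]
    P=np.concatenate([r*z,z],-1)
    X=(P-s['t'])@s['R']
    X[s['z_map']==0]=np.nan
    return X
E
python3 - <<'E'
from h import *
s=snap('top','top0');X=cloud(s);snap('scene','sc0')
print(s['R'],s['t'],s['fovy'],s['k1']);print(ctrl.get_obs())
E
```

```text
drive.py
pics
plant.py
[[-0.02186563 -0.99975971  0.00155319]
 [-0.98620201  0.02131407 -0.1641685 ]
 [ 0.16409595 -0.00512141 -0.98643109]] [0.01903822 0.62922926 0.91004476] 54.97899280429639 0.021084476927261425
{'clock': 0.1, 'joint_pos': array([ 8.00465890e+01,  2.05867674e+01,  6.38755357e-01, -1.68971213e-02,
       -7.01374409e+01, -1.65077154e+01]), 'qvel': array([ 0.14860188, -0.12569401,  0.17029158,  0.06255244,  0.06117696,
        0.0764269 ]), 'tau': array([-9.88201173e-04, -5.84162164e+01,  2.93753511e+01,  7.01552242e+00,
        1.02167315e-02, -5.21937795e-05]), 'tool_pos': array([0.30061042, 0.60390715, 0.25072333]), 'orientation': array([ 1.79913555e+02, -9.05255168e-03, -2.64668725e+01]), 'force': array([-1.09551314, -0.08744051,  0.71182837]), 'moment': array([ 0.01594017, -0.05468615, -0.0720327 ]), 'gripper_force': 0.0, 'opening': 0.08723628530594044}
```

View pics/top0.png

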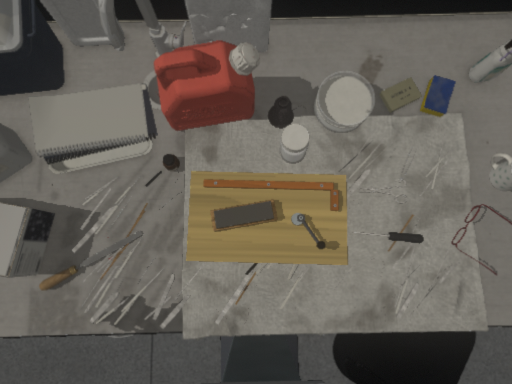

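View pics/sc0.png

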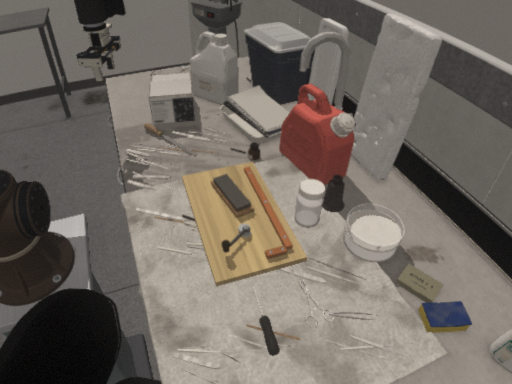

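The top view shows the board (cols 187–348, rows 172–264), fence along its far edge, end stop at (335,200), stone at (245,215), pivot at (300,219) and knob near (321,245). The bottle is at (171,162) and the jar at (294,142).

```bash
cat >> h.py <<'E'
def board(X):
    m=np.zeros(X.shape[:2],bool); m[160:275,178:360]=1
    b=m&(X[...,2]>.014)&(X[...,2]<.09)
    n,l,st,_=cv2.connectedComponentsWithStats(b.astype(np.uint8)); i=1+np.argmax(st[1:,4]); b=l==i
    return b
def rect(P):
    (c,(w,h),a)=cv2.minAreaRect((P[:,:2]*1000).astype(np.float32)); a=np.radians(a)
    if w<h: a+=np.pi/2
    a=(np.degrees(a))%180  # direction of long axis
    return np.array(c)/1000,max(w,h),min(w,h),a
E
python3 - <<'E'
from h import *
s=load('top0');X=cloud(s);b=board(X)
print('board',rect(X[b]),np.nanmedian(X[b][:,2]))
Z=X[...,2]
m=np.zeros(Z.shape,bool); m[196:235,205:285]=1
t=m&(Z>.050)&(Z<.065); print('stone',rect(X[t]),t.sum(),np.median(Z[t]))
m[:]=0;m[176:196,200:342]=1
t=m&(Z>.036)&(Z<.05); print('fence',rect(X[t]),t.sum(),np.median(Z[t]))
m[:]=0;m[205:255,285:345]=1
t=m&(Z>.06); print('knob',X[t].round(3)[:40],np.mean(X[t],0))
for r,c in [(219,300),(245,321),(200,335),(185,240),(184,300),(230,320)]: print(r,c,X[r,c])
for r in range(212,250,2): print((Z[r,290:330:2]*1000).round().astype(int))
E
```

```text
board (array([ 0.55687122, -0.02622862]), 420.1533508300781, 267.75396728515625, np.float64(87.34745788574219)) 0.029389221357243464
stone (array([0.57528833, 0.03592479]), 149.7974853515625, 46.314666748046875, np.float64(98.75069522857666)) 1045 0.057413317669658466
fence (array([ 0.65486523, -0.03607083]), 355.6255798339844, 34.9221305847168, np.float64(84.56159210205078)) 1040 0.042605838190300144
knob [[ 0.502 -0.154  0.067]
 [ 0.502 -0.155  0.073]
 [ 0.502 -0.158  0.069]
 [ 0.502 -0.161  0.068]
 [ 0.5   -0.151  0.068]
 [ 0.5   -0.152  0.073]
 [ 0.5   -0.155  0.074]
 [ 0.5   -0.157  0.074]
 [ 0.499 -0.16   0.075]
 [ 0.499 -0.162  0.073]
 [ 0.498 -0.149  0.065]
 [ 0.497 -0.15   0.072]
 [ 0.497 -0.152  0.073]
 [ 0.497 -0.155  0.074]
 [ 0.497 -0.157  0.075]
 [ 0.497 -0.159  0.075]
 [ 0.497 -0.162  0.077]
 [ 0.497 -0.165  0.073]
 [ 0.495 -0.148  0.071]
 [ 0.495 -0.149  0.076]
 [ 0.495 -0.152  0.072]
 [ 0.495 -0.154  0.075]
 [ 0.495 -0.157  0.074]
 [ 0.495 -0.159  0.074]
 [ 0.494 -0.162  0.075]
 [ 0.494 -0.165  0.073]
 [ 0.492 -0.147  0.071]
 [ 0.492 -0.15   0.073]
 [ 0.492 -0.152  0
[... 2218 characters left out ...]
 30 50 49 30 29 31 29 27]
[                  28                   31                   30
                   29                   29 -9223372036854775808
                   30                   24                   30
                   32                   28                   30
                   30                   50                   68
                   74                   75                   32
                   32                   28]
[29 28 30 29 30 31 26 29 29 30 30 31 31 29 76 75 74 73 30 31]
[30 29 28 30 32 28 29 30 27 30 29 29 28 30 74 74 77 73 34 26]
[28 28 30 27 29 30 31 28 29 27 27 29 30 30 63 73 74 29 29 28]<stdin>:12: RuntimeWarning: invalid value encountered in cast
```

```bash
python3 - <<'E'
from h import *
s=load('top0');X=cloud(s);Z=X[...,2]
b=board(X)&(Z>.022); b=cv2.morphologyEx(b.astype(np.uint8),cv2.MORPH_OPEN,np.ones((5,5)))>0
c,L,W,a=rect(X[b]);print('board',c,L,W,a)
def edge(cols,rows,sgn,lo=.035):   # fence line along columns: all top pts
    pts=[]
    for cc in cols:
        r=[q for q in rows if lo<Z[q,cc]<.052]
        if r: pts.append(X[max(r),cc,:2])
    pts=np.array(pts); p=np.polyfit(pts[:,1],pts[:,0],1); return p,np.std(np.polyval(p,pts[:,1])-pts[:,0])
p,sd=edge(range(212,322),range(176,196),1);print('fence inner edge x=',p,'deg',90-np.degrees(np.arctan(p[0])),sd)
# board near and far edge
for nm,f in(('near',max),('far',min)):
    pts=np.array([X[f(np.where(b[:,cc])[0]),cc,:2] for cc in range(195,342)]);q=np.polyfit(pts[:,1],pts[:,0],1)
    r=np.abs(np.polyval(q,pts[:,1])-pts[:,0]);q=np.polyfit(pts[r<.004,1],pts[r<.004,0],1);print(nm,q,np.degrees(np.arctan(q[0])))
for nm,f in(('right',max),('left',min)):
    pts=np.array([X[rr,f(np.where(b[rr])[0]),:2] for rr in range(178,258)]);q=np.polyfit(pts[:,0],pts[:,1],1);
    r=np.abs(np.polyval(q,pts[:,0])-pts[:,1]);q=np.polyfit(pts[r<.004,0],pts[r<.004,1],1);print(nm,q)
# end stop left edge
pts=[]
for rr in range(194,208):
    cs=[cc for cc in range(322,348) if .035<Z[rr,cc]<.052]
    if cs: pts.append(X[rr,min(cs),:2])
print('stop',np.round(pts,4).tolist())
E
```

```text
board [ 0.57073077 -0.02686633] 420.1260986328125 240.0688934326172 87.33700561523438
fence inner edge x= [0.04757722 0.64714037] deg 87.27607996117536 0.0006349612942376082
near [0.04628523 0.45302829] 2.6500567517558546
far [0.04764308 0.69016206] 2.7276849748543723
right [-0.05081232 -0.20620094]
left [-0.04667546  0.20815162]
stop [[0.6262, -0.1945], [0.6227, -0.1959], [0.6208, -0.1941], [0.618, -0.1938], [0.6155, -0.1939], [0.6129, -0.1939], [0.6097, -0.193], [0.6075, -0.1934], [0.6043, -0.1952], [0.6022, -0.1933], [0.5995, -0.1931], [0.5969, -0.1929], [0.5935, -0.1943], [0.5907, -0.1939]]
```

```bash
cat > go.py <<'E'
# print tool-axes shift/turn from the current pose to a board-frame target: bx by(mm) z(mm, TCP) yaw(rel board)
import sys; from h import *
C=np.array([.5707,-.0269]);A=-2.67
def b2w(x,y): a=np.radians(A); return C+np.array([np.cos(a)*x-np.sin(a)*y,np.sin(a)*x+np.cos(a)*y])/1000
def w2b(p): a=np.radians(-A); d=(np.array(p)[:2]-C)*1000; return np.array([np.cos(a)*d[0]-np.sin(a)*d[1],np.sin(a)*d[0]+np.cos(a)*d[1]])
if __name__=='__main__':
    o=ctrl.get_obs(); p=o['tool_pos']; yaw=o['orientation'][2]
    print('t',round(o['clock'],2),'board pos',w2b(p).round(1),'z',round(p[2]*1000,1),'yaw rel',round(yaw-A,1),'F',o['force'].round(1),'j6',round(o['joint_pos'][5],1))
    if len(sys.argv)>1:
        x,y,z,w=map(float,sys.argv[1:5]); d=np.r_[b2w(x,y)-p[:2],z/1000-p[2]]
        c,s=np.cos(np.radians(yaw)),np.sin(np.radians(yaw))
        print('rows:',np.round([c*d[0]+s*d[1],s*d[0]-c*d[1],-d[2],],4),'turn',round(-((w+A-yaw+180)%360-180),1))
E
python3 go.py -68 63 130 0
```

```text
t 0.1 board pos [-299.2  617.5] z 250.7 yaw rel -23.8 F [-1.1 -0.1  0.7] j6 -16.5
rows: [0.4353 0.4141 0.1207] turn -23.8
```

```bash
python3 drive.py '[[0.04,0.04,0,-3,0.088],[0.08,0.08,0,-6,0.088],[0.12,0.12,0,-9,0.088],[0.16,0.16,0,-12,0.088],[0.2,0.2,0,-15,0.088],[0.24,0.24,0,-18,0.088],[0.28,0.28,0,-21,0.088],[0.32,0.32,0,-23.8,0.088]]'; python3 go.py -68 63 100 0
```

```text
clock: 1.1
tool_pos: [0.4447, 0.1734, 0.2516]
orientation: [-180.0, -0.0, -2.5]
force: [0.2, 1.4, -0.2]
opening: 0.0876
gripper_force: 0.0
t 1.1 board pos [-135.2  194.2] z 251.6 yaw rel 0.1 F [ 0.2  1.4 -0.2] j6 42.5
rows: [0.0669 0.1314 0.1516] turn 0.1
```

```bash
python3 drive.py '[[0.015,0.035,0.03,0,0.088],[0.03,0.07,0.06,0,0.088],[0.045,0.1,0.09,0,0.088],[0.06,0.125,0.12,0,0.088],[0.067,0.1314,0.15,0,0.088],[0.067,0.1314,0.15,0,0.088]]'; python3 go.py -68 63 58 0
```

```text
clock: 1.85
tool_pos: [0.504, 0.0396, 0.0994]
orientation: [179.9, 0.3, -2.8]
force: [0.3, -0.2, 0.3]
opening: 0.0878
gripper_force: 0.0
t 1.85 board pos [-69.7  63.3] z 99.4 yaw rel -0.1 F [ 0.3 -0.2  0.3] j6 60.5
rows: [0.0017 0.0003 0.0414] turn -0.1
```

```bash
python3 drive.py '[[0.001,0,0.02,0,0.088],[0.001,0,0.035,0,0.088],[0.001,0,0.0414,0,0.088],[0.001,0,0.0414,0,0.088],[0.012,0,0.0414,0,0.088],[0.022,0,0.0414,0,0.088],[0.032,0,0.0414,0,0.088],[0.04,0,0.0414,0,0.088]]'; python3 drive.py '[[0.007,0,0,0,0.088],[0.014,0,0,0,0.088],[0.020,0,0,0,0.088],[0.025,0,0,0,0.088],[0.025,0,0,0,0.088]]'; python3 go.py 9.5 63 58 0
python3 - <<'E'
from h import *
snap('top','top1')
E
```

```text
clock: 2.85
tool_pos: [0.5461, 0.0389, 0.0601]
orientation: [180.0, 0.0, -2.7]
force: [-2.8, 2.1, 1.5]
opening: 0.0873
gripper_force: 1.2
clock: 3.48
tool_pos: [0.5713, 0.0379, 0.0601]
orientation: [-180.0, -0.1, -2.7]
force: [-0.3, 0.1, 1.2]
opening: 0.0878
gripper_force: 0.1
t 3.48 board pos [-2.4 64.8] z 60.1 yaw rel 0.0 F [-0.3  0.1  1.2] j6 63.9
rows: [0.0119 0.0018 0.0021] turn 0.0
```

View pics/top1.png

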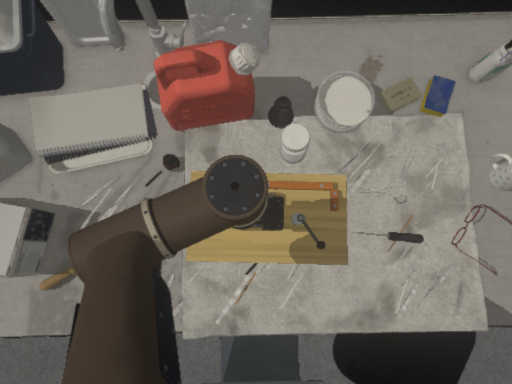

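The arm covers most of the stone. Its right end, at cols 262–285 and rows 197–230, looks square to the fence. I'll keep pushing toward the fence and watch the force.

```bash
python3 drive.py '[[0.004,0,0,0,0.088],[0.008,0,0,0,0.088],[0.010,0,0,0,0.088],[0.010,0,0,0,0.088]]'; python3 drive.py '[[0.001,0,0,0,0.088],[0.002,0,0,0,0.088],[0.003,0,0,0,0.088],[0.003,0,0,0,0.088]]'; python3 go.py
```

```text
clock: 4.03
tool_pos: [0.5806, 0.0373, 0.0602]
orientation: [180.0, -0.0, -2.7]
force: [-3.8, -0.0, 3.0]
opening: 0.0875
gripper_force: 1.6
clock: 4.53
tool_pos: [0.5818, 0.0371, 0.06]
orientation: [180.0, 0.2, -2.7]
force: [-10.2, 2.3, 8.0]
opening: 0.0879
gripper_force: 5.2
t 4.53 board pos [ 8.1 64.5] z 60.0 yaw rel -0.0 F [-10.2   2.3   8. ] j6 64.5
```

```bash
python3 drive.py '[[-0.01,0,0,0,0.088],[-0.03,0,0,0,0.088],[-0.03,0,-0.03,0,0],[-0.02,-0.04,-0.08,10,0],[0.0,-0.09,-0.08,20,0],[0.02,-0.12,-0.08,30,0],[0.03,-0.125,-0.08,40,0],[0.038,-0.125,-0.08,50,0]]'
python3 drive.py '[[0,0,0,10,0],[0,0,0,20,0],[0,0,0,30,0],[0,0,0,40,0],[0,0,0,40,0]]'
python3 - <<'E'
from h import *; from go import w2b
s=snap('top','top2'); 
X=cloud(load('top0'));m=np.zeros(X.shape[:2],bool);m[118:170,275:315]=1;t=m&(X[...,2]>.1);P=X[t];print('jar',w2b(np.median(P,0)),np.ptp(P,0))
X=cloud(s);Z=X[...,2];m[:]=0;m[186:235,190:290]=1;t=m&(Z>.050)&(Z<.064);c,L,W,a=rect(X[t]);print('stone',w2b(c),L,W,a-87.33)
E
python3 go.py 44 182 100 -90
```

```text
clock: 5.52
tool_pos: [0.6282, 0.1616, 0.1401]
orientation: [-179.9, -0.0, -52.9]
force: [0.2, -0.4, 0.0]
opening: 0.0333
gripper_force: 0.0
clock: 6.15
tool_pos: [0.6277, 0.1606, 0.1403]
orientation: [-179.9, 0.0, -92.6]
force: [0.2, 0.8, -0.0]
opening: 0.0002
gripper_force: 0.0
jar [186.49159245 -61.14910329] [0.0701175  0.06954516 0.02455984]
stone [46.59487945 56.92760717] 149.6377410888672 46.103240966796875 -0.1811505126953108
t 6.2 board pos [ 48.1 189.9] z 140.3 yaw rel -89.8 F [ 0.5 -0.  -0.2] j6 -34.0
rows: [0.0079 0.0041 0.0403] turn 0.2
```

View pics/top2.png

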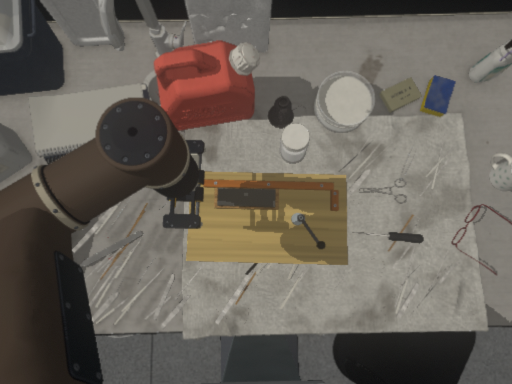

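The stone is now flush and parallel to the fence: board position (46.6, 56.9), 0.2° off. Next I descend at its left end and push right.

```bash
python3 drive.py '[[0.008,0.007,0.03,0,0],[0.008,0.007,0.06,0,0],[0.008,0.007,0.078,0,0],[0.008,0.007,0.081,0,0],[0.008,0.007,0.081,0,0]]';python3 go.py 41 50 59 -90
```

```text
clock: 6.82
tool_pos: [0.6204, 0.1529, 0.0597]
orientation: [-180.0, 0.0, -92.6]
force: [-0.4, 0.9, 0.9]
opening: 0.0003
gripper_force: 0.0
t 6.83 board pos [ 41.3 181.9] z 59.7 yaw rel -89.9 F [-0.4  0.9  0.9] j6 -33.9
rows: [0.1319 0.0004 0.0007] turn 0.1
```

```bash
python3 drive.py '[[0.012,0,0,0,0],[0.024,0,0,0,0],[0.036,0,0,0,0],[0.048,0,0,0,0],[0.060,0,0,0,0],[0.072,0,0,0,0],[0.084,0,0,0,0],[0.096,0,0,0,0]]';python3 go.py;  python3 drive.py '[[0.01,0,0,0,0],[0.02,0,0,0,0],[0.03,0,0,0,0],[0.04,0,0,0,0],[0.048,0,0,0,0],[0.054,0,0,0,0],[0.058,0,0,0,0],[0.058,0,0,0,0]]';python3 go.py 41 15 59 -90
python3 - <<'E'
from h import *; from go import w2b
s=snap('top','top3')
E
```

```text
clock: 7.82
tool_pos: [0.6156, 0.0566, 0.0599]
orientation: [-179.9, 0.1, -92.7]
force: [-1.5, 6.2, 2.1]
opening: 0.0009
gripper_force: 2.6
t 7.83 board pos [41.  85.5] z 59.9 yaw rel -90.0 F [-1.5  6.2  2.1] j6 -25.9
clock: 8.82
tool_pos: [0.6129, -0.0017, 0.0597]
orientation: [-179.9, 0.0, -92.7]
force: [0.1, 2.2, 1.5]
opening: 0.0004
gripper_force: 0.9
t 8.82 board pos [41.  27.2] z 59.7 yaw rel -90.0 F [0.1 2.2 1.5] j6 -20.8
rows: [0.0122 0.     0.0007] turn -0.0
```

View pics/top3.png

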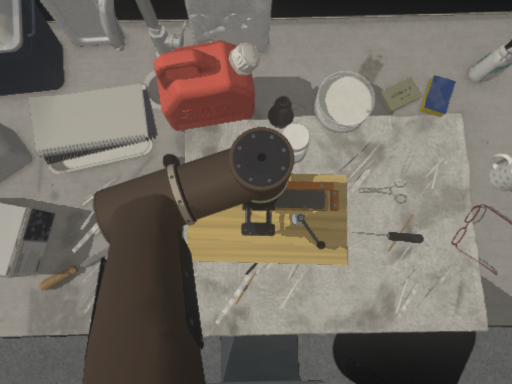

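The stone's right end (col ≈326) is close to the stop (col ≈331), and the stone still lies along the fence.

```bash
python3 drive.py '[[0.003,0,0,0,0],[0.006,0,0,0,0],[0.009,0,0,0,0],[0.011,0,0,0,0],[0.011,0,0,0,0]]';python3 go.py;  python3 drive.py '[[0.001,0,0,0,0],[0.002,0,0,0,0],[0.003,0,0,0,0],[0.003,0,0,0,0]]';python3 go.py
```

```text
clock: 9.5
tool_pos: [0.6125, -0.0112, 0.0595]
orientation: [-179.9, 0.1, -92.7]
force: [-1.2, 8.3, 3.7]
opening: 0.0007
gripper_force: 4.3
t 9.5 board pos [41.  17.7] z 59.5 yaw rel -90.0 F [-1.2  8.3  3.7] j6 -19.8
clock: 10.0
tool_pos: [0.6125, -0.0116, 0.0596]
orientation: [-179.9, 0.2, -92.6]
force: [-5.0, 22.2, 6.6]
opening: 0.001
gripper_force: 11.1
t 10.0 board pos [41.1 17.3] z 59.6 yaw rel -90.0 F [-5.  22.2  6.6] j6 -19.5
```

```bash
python3 drive.py '[[-0.008,0,0,0,0],[-0.025,0,0,0,0],[-0.025,0.02,-0.04,0,0],[-0.025,0.06,-0.09,0,0],[0.0,0.10,-0.10,0,0],[0.05,0.12,-0.10,0,0],[0.10,0.12,-0.10,0,0],[0.15,0.12,-0.10,0,0]]';python3 go.py -72 -166 130 -90
python3 - <<'E'
from h import *; from go import w2b
s=snap('top','top4')
X=cloud(s);Z=X[...,2];m=np.zeros(Z.shape,bool);m[180:218,240:340]=1;t=m&(Z>.050)&(Z<.064);c,L,W,a=rect(X[t]);print('stone',w2b(c),L,W,a-87.33)
E
```

```text
clock: 11.0
tool_pos: [0.4848, -0.1606, 0.1596]
orientation: [-180.0, -0.0, -92.6]
force: [0.5, 0.7, -0.1]
opening: 0.0
gripper_force: 0.0
t 11.0 board pos [ -79.6 -137.6] z 159.6 yaw rel -89.9 F [ 0.5  0.7 -0.1] j6 -6.4
rows: [ 0.0284 -0.0075  0.0296] turn 0.1
stone [ 38.14807625 -79.12153351] 148.2401123046875 63.645198822021484 0.15365020751953296
```

View pics/top4.png

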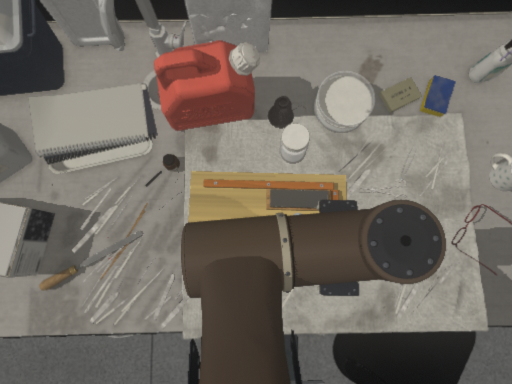

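The stone sits in the corner (cols 268–331, right end at the stop) with y ≈ −79. Now the knob.

```bash
python3 drive.py '[[0.0284,-0.0075,0,0,0],[0.0284,-0.0075,0.03,0,0],[0.0284,-0.0075,0.06,0,0],[0.0284,-0.0075,0.077,0,0],[0.0284,-0.0075,0.077,0,0]]';
python3 - <<'E'
import numpy as np
th0=214.4
for th,yaw in [(214.4,-90),(205,-90),(195,-90),(185,-90),(175,-95),(165,-105),(158.4,-112),(155,-112),(150,-115)]:
    t=np.radians(th);n=np.radians(yaw+180)
    print(th,yaw,np.round([-2+85*np.cos(t)-21*np.cos(n),-85+85*np.sin(t)-21*np.sin(n)],1))
E
python3 go.py -72 -154 82 -90
```

```text
clock: 11.68
tool_pos: [0.4902, -0.1881, 0.0808]
orientation: [179.8, -0.0, -92.7]
force: [0.4, -0.3, -0.2]
opening: 0.0003
gripper_force: 0.0
214.4 -90 [ -72.1 -154. ]
205 -90 [ -79.  -141.9]
195 -90 [ -84.1 -128. ]
185 -90 [ -86.7 -113.4]
175 -95 [-88.5 -98.5]
165 -105 [-89.5 -83.3]
158.4 -112 [-88.9 -73.2]
155 -112 [-86.9 -68.5]
150 -115 [-84.5 -61.5]
t 11.68 board pos [ -72.9 -164.8] z 80.8 yaw rel -90.0 F [ 0.4 -0.3 -0.2] j6 -3.1
rows: [-0.0108 -0.0009 -0.0012] turn -0.0
```

```bash
python3 drive.py '[[-0.011,0,0,0,0],[-0.017,0.003,0,0,0],[-0.023,0.006,0,0,0],[-0.030,0.009,0,0,0],[-0.037,0.011,0,0,0],[-0.044,0.0125,0,0,0],[-0.051,0.014,0,0,0],[-0.051,0.014,0,0,0]]'; python3 go.py -88.5 -98.5 81 -95;python3 go.py -89.5 -83.3 81 -105
python3 - <<'E'
from h import *
snap('scene','sc1')
E
```

```text
clock: 12.68
tool_pos: [0.48, -0.1359, 0.0822]
orientation: [-180.0, 0.0, -92.6]
force: [-1.4, -2.3, -0.6]
opening: 0.0006
gripper_force: 0.9
t 12.68 board pos [ -85.5 -113.1] z 82.2 yaw rel -89.9 F [-1.4 -2.3 -0.6] j6 -9.4
rows: [-0.0146  0.003   0.0012] turn 5.1
t 12.68 board pos [ -85.5 -113.1] z 82.2 yaw rel -89.9 F [-1.4 -2.3 -0.6] j6 -9.4
rows: [-0.0298  0.004   0.0012] turn 15.1
```

View pics/sc1.png

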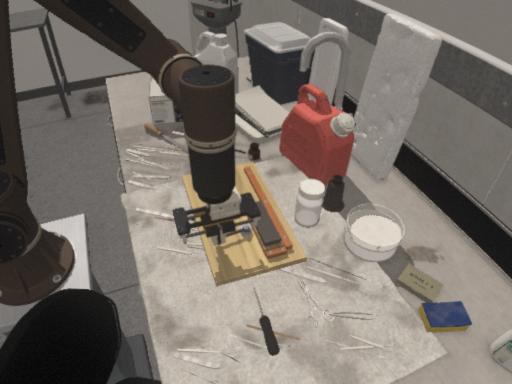

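The stone lies along the fence at (265,232). The gripper hides the knob, but the 2–3 N force is what the lever's friction should give.

```bash
python3 drive.py '[[-0.007,0.002,0,2,0],[-0.0146,0.003,0,5,0],[-0.022,0.004,0,10,0],[-0.0298,0.004,0,15,0],[-0.035,0.0038,0,18.5,0],[-0.035,0.0038,0,18.5,0]]'; python3 go.py -88.9 -73.2 82 -112;python3 go.py -86.9 -68.5 82 -112
```

```text
clock: 13.48
tool_pos: [0.4783, -0.101, 0.0823]
orientation: [-179.9, 0.0, -111.1]
force: [-1.1, -0.5, -0.2]
opening: 0.0003
gripper_force: 0.4
t 13.47 board pos [-88.9 -78.3] z 82.3 yaw rel -108.4 F [-1.1 -0.5 -0.2] j6 -32.3
rows: [-0.0049  0.0017  0.0003] turn 3.6
t 13.47 board pos [-88.9 -78.3] z 82.3 yaw rel -108.4 F [-1.1 -0.5 -0.2] j6 -32.3
rows: [-0.01    0.0013  0.0003] turn 3.6
```

```bash
python3 drive.py '[[-0.002,0.001,0,2,0],[-0.004,0.0015,0,3,0],[-0.006,0.0017,0,3.6,0],[-0.006,0.0017,0,3.6,0]]'; python3 drive.py '[[-0.002,0,0,0,0],[-0.003,0,0,0,0],[-0.003,0,0,0,0]]'; python3 go.py
```

```text
clock: 13.98
tool_pos: [0.4786, -0.0951, 0.0823]
orientation: [-180.0, 0.0, -114.7]
force: [-0.4, -0.6, 0.1]
opening: 0.0006
gripper_force: 0.2
clock: 14.35
tool_pos: [0.4794, -0.0925, 0.0822]
orientation: [180.0, -0.0, -114.7]
force: [0.2, -2.3, 0.6]
opening: 0.0002
gripper_force: 0.8
t 14.35 board pos [-88.1 -69.7] z 82.2 yaw rel -112.1 F [ 0.2 -2.3  0.6] j6 -37.0
```

```bash
python3 drive.py '[[-0.002,0,0,1,0],[-0.003,0,0,1,0],[-0.003,0,0,1,0]]'; python3 drive.py '[[-0.002,0,0,1,0],[-0.003,0,0,1,0],[-0.003,0,0,1,0]]'; python3 go.py
```

```text
clock: 14.72
tool_pos: [0.4802, -0.0899, 0.0821]
orientation: [180.0, -0.0, -115.8]
force: [-2.3, -2.8, 1.9]
opening: 0.0004
gripper_force: 2.1
clock: 15.1
tool_pos: [0.481, -0.0874, 0.082]
orientation: [179.9, -0.1, -116.8]
force: [-3.9, -5.1, 3.0]
opening: 0.0005
gripper_force: 2.8
t 15.1 board pos [-86.8 -64.6] z 82.0 yaw rel -114.1 F [-3.9 -5.1  3. ] j6 -39.6
```

```bash
python3 drive.py '[[-0.001,0,0,0,0],[-0.002,0,0,0,0],[-0.002,0,0,0,0]]'; python3 drive.py '[[-0.001,0,0,0,0],[-0.001,0,0,0,0]]'; python3 go.py
```

```text
clock: 15.48
tool_pos: [0.4816, -0.0859, 0.0819]
orientation: [179.9, -0.1, -116.8]
force: [-4.8, -6.9, 4.2]
opening: 0.0004
gripper_force: 3.5
clock: 15.72
tool_pos: [0.482, -0.085, 0.0819]
orientation: [179.9, -0.1, -116.8]
force: [-4.4, -6.1, 3.7]
opening: 0.0004
gripper_force: 3.3
t 15.72 board pos [-85.9 -62.2] z 81.9 yaw rel -114.1 F [-4.4 -6.1  3.7] j6 -39.9
```

```bash
python3 drive.py '[[-0.001,0,0,0,0],[-0.002,0,0,0,0],[-0.002,0,0,0,0]]'; python3 drive.py '[[-0.001,0,0,0,0],[-0.002,0,0,0,0],[-0.002,0,0,0,0]]'; python3 go.py
```

```text
clock: 16.1
tool_pos: [0.4824, -0.0838, 0.0819]
orientation: [179.9, -0.2, -116.8]
force: [-4.9, -9.7, 4.7]
opening: 0.0003
gripper_force: 5.0
clock: 16.48
tool_pos: [0.4831, -0.082, 0.0818]
orientation: [179.8, -0.2, -116.8]
force: [-5.8, -9.1, 5.0]
opening: 0.0006
gripper_force: 5.1
t 16.48 board pos [-84.9 -59.1] z 81.8 yaw rel -114.1 F [-5.8 -9.1  5. ] j6 -40.3
```

```bash
python3 drive.py '[[0.006,0,0,0,0],[0.03,0,0,0,0],[0.03,0,-0.05,0,0],[0.04,0,-0.1,0,0],[0.09,0,-0.12,0,0],[0.14,0,-0.12,0,0],[0.19,0,-0.12,0,0],[0.19,0,-0.12,0,0]]'
python3 - <<'E'
from h import *; from go import w2b
s=snap('top','top5');cv2.imwrite('pics/top5c.png',cv2.resize(s['frame'][150:280,170:370,::-1],None,fx=4,fy=4))
X=cloud(s);Z=X[...,2];m=np.zeros(Z.shape,bool);m[180:209,255:333]=1;t=m&(Z>.050)&(Z<.064);c,L,W,a=rect(X[t]);print('stone',w2b(c),L,W,a-87.33)
m[:]=0;m[212:262,240:345]=1;t=m&(Z>.066)&(Z<.08)
k=w2b(np.median(X[t],0)) if t.any() else None;print('knob',k, t.sum(), 'cam',np.radians(230-np.degrees(np.arctan2(k[1]+85,k[0]+2))%360))
E
```

```text
clock: 17.48
tool_pos: [0.3989, -0.2523, 0.2024]
orientation: [-179.9, 0.1, -117.0]
force: [0.1, 0.7, -0.0]
opening: 0.0006
gripper_force: 0.0
stone [ 46.69442249 -78.90839521] 147.94845581054688 46.62391662597656 -0.07744415283202954
knob [-74.60584145 -44.00445081] 34 cam 1.3866718345659452
```

View pics/top5c.png

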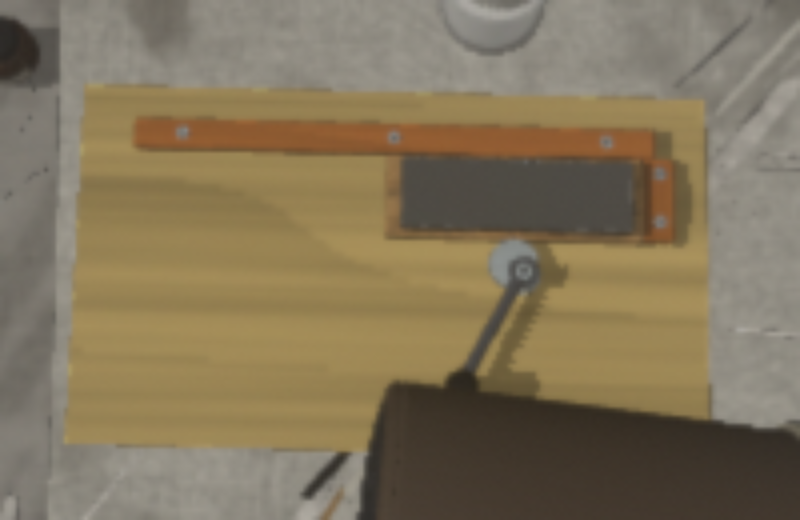

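The stone is flush with the fence and stop: left edge at −4.9, so the block's end is at +5.1 mm against +5 for home. The cam disc touches the block, with the lever at about 1.39 rad, closed with about 10 N at the knob. The arm is clear, so I'm handing in.

```bash
python3 -c "
from plant import ctrl, imaging
print(ctrl.close_job())"
```

```text
the job is handed in; nothing more can be done
None
```

The job is handed in at about 17.5 s of the 61 s allowed: the oilstone is home against the fence and end stop to within about 1 mm, the cam is closed on it at about 1.39 rad after a push of about 10 N at the knob, and I kept the arm clear of the bottle, jar, awl and haemostat.

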